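# Tip a rock specimen onto the viewing plate and seat it

## Robot

A 6-joint arm with a two-finger parallel gripper is mounted at the origin on the work surface. World frame = base frame: x ahead of the robot, y to its left, z up, the work surface at z = 0. Lengths are in m, angles in rad, forces in N, time in s.
With the tool pointing down it reaches from about 0.375 to 0.9 m from the base axis. Payload 3.1 kg.
Tool frame: the origin (TCP) lies at the very end of the fingers, on their centre line; the grasp point (between the pads) lies 19 mm behind it; z points along the fingers, y is the line along which they close (so a half turn about z gives the same grasp; the last joint's range is limited). The gripper opens to 85 mm and grips with 20 to 120 N. Pads are 22 mm wide; open, the fingers measure 114 mm over their backs; the gripper's body (76 mm by 85 mm) begins 54 mm behind the grasp point. The pads swing forward as they close: fully open they stand 13 mm farther back than shut.
Start: joints at [-1.357, 0.527, 1.433, -0, 1.181, -0.178], TCP at [0.239, -0.578, 0.231] pointing down, gripper open.
Joint ranges: [-3.08, 3.08], [-0.75, 2.2], [0.22, 2.44], [-1.43, 4.57], [0, 2.65], [-2.85, 2.85]. Speed limits (rad/s): [2.79, 2.79, 3.14, 3.14, 3.14, 3.14].

## Interface

Orientations are given as a unit quaternion [x, y, z, w].
In Python, from station import manip gives the robot as it stands.
- The arm moves only by the shell command python3 -m handwheel 'ROWS' [FORCE]. ROWS is JSON, a list of rows, each a list of 7 numbers: the shift along the world's x, y, z in mm, then the turn, a rotation vector about the world's x, y, z in degrees, then the opening, from 0 (shut) to 1 (fully open). A call has exactly 10 rows; each row shifts and turns the commanded pose from where the row before left it; what a row does not reach is not made up. A row lasts 1/8 s, in which the tool goes at most 62.5 mm and 10.7 degrees, less where a joint would pass 70% of its speed; a pose out of reach is approached as far as the arm can. A call is refused whole if a number of a shift passes 62.5 or a number of a turn 10.7, either way. A call with a gripper value outside its range is refused whole. The fingers move at their own pace and stop on an object; FORCE is the grip in N (left out, the last holds). Time passes only in rows, so rows that do not move let the fingers close, or fill a call up. It gives the time, the measured TCP pose, the force, the opening and the grip force at its end, in the units of the state.
- manip.sense(): the state, without advancing time (a new reading comes with each control period).
- manip.snapshot(name): name is "side" or "top" or "wrist"; returns the picture (480x640x3 uint8, red, green, blue); there is no depth.
- manip.get_calibration(name): a dict with "K" (3x3 intrinsics, pixels), "k1" (the pictures are not rectified: a ray, as slopes to the right and down, at radius r is drawn at 1 + k1 r^2 times it, then the intrinsics apply), "rvec" (rotation vector, rad) and "tvec" (3), from world to camera coordinates, as OpenCV has them. Camera axes: x right, y down, z forward; pixel columns grow to the right and rows downward; lengths in m; the calibration is good to about 2 mm. A picture is of the moment at which its call begins: read the wrist's pose just before it. get_calibration takes no time and is no camera call; for the wrist camera it gives the pose at the moment of the call.
- manip.sign_off(): hands the job in; it is judged then, once.
The state is a dict: "t": time; "q": joint angles; "qd": joint speeds; "tau": joint torques, N m; "tcp_pos": TCP position; "tool_rot": TCP orientation; "force": force on the tool from outside, world axes, zero at the start; "ft_torque": the same for the moment, N m; "finger_gap": opening from 0.0 (shut) to 1.0 (fully open); "gripper_force": force on a finger pad.
Only numpy, scipy, OpenCV 4.12 (cv2) and the standard library are available. Lean on these libraries where they do the work, as an engineer would, in place of code of your own. Each camera call takes 0.05 s, during which the arm holds its last target. There are 200 camera calls.

## Task

Without ever lifting it off, slide the standing reddish rock block up until its foot rests squarely against the low front edge of the white viewing plate, still upright; then push it high up so that it tips over that edge and lies on the plate with its white-striped face up. Then gently slide it along the plate until it has pressed the orange sprung pad fully in against its bar, and leave it lying there, square on the pad. Never push hard, and leave everything else on the bench undisturbed.

Things in the scene. Friction and masses are not known exactly. Their poses are not given: they have to be found in the camera images.
- block: Reddish rock block, solid 50 (x) x 60 (y) x 85 (z) mm, 0.45 to 0.75 kg, standing before the plate. Origin: centre of the underside as it stands; z up, x towards the plate within 0.2 rad. The -x face, away from the plate, bears a 14 mm white stripe and must end on top (x then points down, z along the plate's x). Sliding it takes 2 to 8 N, more if the fingers also bear down on it; it should never feel over 25 N.
- foot (a point): Middle of the block's lower edge on the plate's side (25 mm along the block's x from its origin, at the underside): the edge that catches on the plate. At the start it is 20 to 55 mm before the plate's edge. Raised over 30 mm above the bench, the block counts as lifted.
- plate: White viewing plate, 190 (x) x 130 (y) x 8 (z) mm, fixed to the bench, black rubber inlay on top. Origin: middle of its front edge (robot's side), on the bench; x along the plate away from the block, y left, z up. Its upright 8 mm front edge is the low stop. The block starts within 8 mm of its middle line; the bench before the edge is otherwise clear.
- pad (a joint): Orange sprung pad's travel in m along the plate's x: 0 free, 0.006 fully in, where it stops hard against its bar (push force then jumps by several N; keep it under 15 N). Spring about 0.3 N at 0, 1 N at 0.006: less than the block's friction, so the block stays when let go. Pad 90 wide, 6 thick, its top 40 mm above the bench; bar behind it 42 mm above the bench.
- pad_mid (a point): A point fixed to the plate, on its top (8 mm up) on the middle line, 113 mm beyond the front edge: the middle of where the free pad's face may be. The bar is clamped elsewhere each time, so the free face lies within 14 mm of this point, before or beyond; its place is not given and must be seen or felt.
- core: Bystander, to be left alone: grey-white stone cylinder standing, 44 diameter x 75 tall mm. Origin: on its underside.
- vial: Bystander, to be left alone: small closed vial, 28 diameter x 55 tall mm. Origin: on its underside.
- dish: Bystander, to be left alone: shallow glass dish, 90 diameter x 16 tall mm. Origin: on its underside.
- jar: Bystander, to be left alone: amber jar with blue lid, 52 diameter x 70 tall mm. Origin: on its underside.
- brush: Bystander, to be left alone: small brush, lying, about 170 long mm. Origin: on its underside.
- beaker: Bystander, to be left alone: open glass beaker, 70 diameter x 90 tall mm. Origin: on its underside.
There are look-alikes about, which are no part of the job. There is more than one size of the block; the job needs the smaller. What is shaped like the plate but purple is not meant.

How it is judged:
On the way, in this order (a step that is already met when the one before it is completed fails the run):
1. the block stands upright with its foot within 5 mm of the plate's front edge and square to it within 0.1 rad (x of foot in the frame of plate above -0.005 m and angle between block's own z axis and vertical below 0.1 rad and angle between the x axis of block and the x axis of plate, either way round below 0.1 rad), for 0.1 s.
2. the block lies on the plate with the striped face up (angle between block's own x axis and vertical above 3.04 rad and linear speed of block below 0.05 m/s), for 0.2 s.
3. the lying block has pressed the sprung pad in by at least 4.5 of its 6 mm (angle between block's own x axis and vertical above 3.04 rad and value of joint pad above 0.0045 m), for 0.2 s.
At the end, for the whole second after the job is handed in: The block lies flat on the plate with its striped face up (within 0.1 rad), at rest, its long axis along the plate within 0.06 rad and within 20 mm of the plate's middle line, holding the sprung pad at least 4.5 of its 6 mm in, released (all of step 3 and angle between the z axis of block and the x axis of plate, either way round below 0.06 rad and y of foot in the frame of plate between -0.02 and 0.02 m and x of foot in the frame of plate above 0.01 m and z of foot in the frame of plate below 0.014 m and linear speed of block below 0.01 m/s); the robot touches nothing.
It fails at once if the block is pushed with more than 28 N (contact force between the arm and block above 28 N).
It fails at once if the block is rammed against the pad with more than 15 N (contact force between pad and block above 15 N).
It fails at once if the block is lifted: its foot edge rises more than 30 mm above the bench (height (world z) of foot above 0.03 m).
It fails at once if a bystander is moved by more than 15 mm (distance of any of core, vial, dish, jar, brush, beaker from where it was at the start of the episode above 0.015 m).
It also fails if it takes over 69 s, if anything falls off the work surface, if the arm or the gripper's body presses on something with over 40 N, if the wrist force passes 120 N, or if a joint passes its speed limit or range.

## Working session

There is one attempt and no reset: what is moved stays moved. The work goes in short steps, Python scripts to look and compute and a shell command to move; the robot and the scene stay as the last step left them, time stands still between calls to the robot, and variables do not carry over. Pictures are saved under pics/ and viewed, at most 10 in all, crops included, and the job is handed in when it is done.

```bash
mkdir -p pics; cat > h.py <<'E'
import numpy as np, cv2
from station import manip
def cal(n):
    c=manip.get_calibration(n); R=cv2.Rodrigues(np.array(c["rvec"],float))[0]
    return np.array(c["K"],float),float(c["k1"]),R,np.array(c["tvec"],float).ravel()
def p2w(n,px,z,C=None):
    K,k1,R,t=C or cal(n); px=np.array(px,float).reshape(-1,1,2)
    u=cv2.undistortPoints(px,K,np.array([k1,0,0,0,0.])).reshape(-1,2)
    d=np.c_[u,np.ones(len(u))]@R; o=-R.T@t
    return o+d*((z-o[2])/d[:,2])[:,None]
def w2p(n,P,C=None):
    K,k1,R,t=C or cal(n)
    return cv2.projectPoints(np.array(P,float).reshape(-1,3),cv2.Rodrigues(R)[0],t,K,np.array([k1,0,0,0,0.]))[0].reshape(-1,2)
def save(n,f):
    im=manip.snapshot(n); cv2.imwrite(f"pics/{f}.png",im[:,:,::-1]); return im
E
python3 - <<'E'
from h import *
for n in("top","side"): 
    save(n,n+"0"); K,k,R,t=cal(n); print(n,K[0,0],k,-R.T@t,R[2])
print(manip.sense())
E
```

```text
top 575.7684264054991 0.019786011228361485 [ 0.29656811 -0.00739198  1.47160364] [ 0.14812128 -0.01398354 -0.98887034]
side 479.6040266838149 -0.06276418028900473 [0.46152922 0.68874442 0.88533407] [ 0.05134311 -0.6403126  -0.76639654]
{'t': 0.1, 'q': array([-1.35750445e+00,  5.28388153e-01,  1.43375803e+00, -7.61729118e-06,
        1.18138365e+00, -1.78534230e-01]), 'qd': array([-0.00029231, -0.00286184, -0.00307175, -0.00173084,  0.00070164,
       -0.0008237 ]), 'tau': array([-3.16624946e-04, -4.43305099e+01, -1.78586340e+01, -3.19771079e-04,
        3.91119771e-03,  1.14691292e-05]), 'tcp_pos': array([ 0.23854294, -0.57700526,  0.23042741]), 'tool_rot': array([ 9.80869599e-01,  1.94663532e-01, -2.03536904e-05, -9.68383582e-04]), 'force': array([ 0.14514591, -0.19849873,  0.2370635 ]), 'ft_torque': array([-0.02385323,  0.02066698, -0.04241614]), 'gripper_force': 0.0, 'finger_gap': 0.9974183805442236}
```

View pics/top0.png

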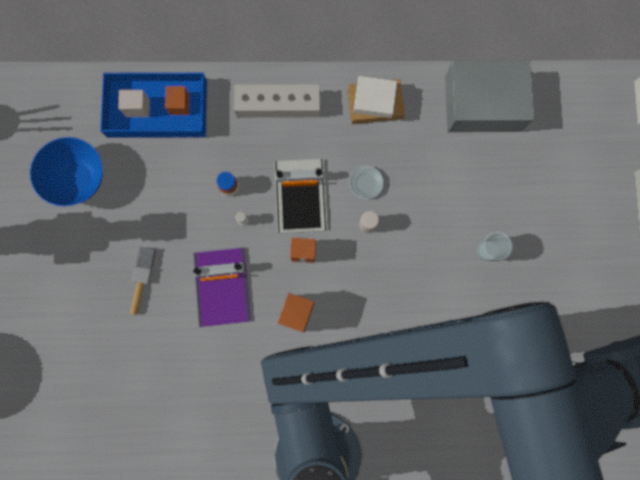

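View pics/side0.png

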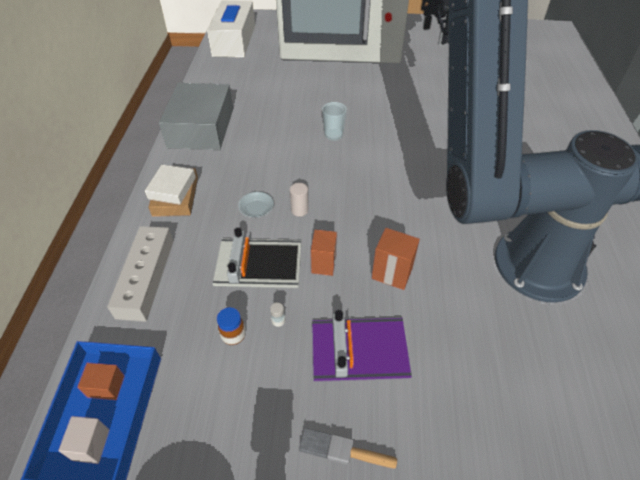

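The top view shows a reddish block at (303,250) before the white plate (300,200), a larger reddish one at (296,313), and a small one in the blue bin at (176,98). The purple plate at (221,287) is the look-alike. The block at (303,250) fits: it is the smaller one and stands before the white plate's edge. I'll confirm that in a crop and measure it.

```bash
python3 - <<'E'
from h import *
t=cv2.imread("pics/top0.png"); s=cv2.imread("pics/side0.png")
a=cv2.resize(t[150:340,250:400],None,fx=3,fy=3,interpolation=cv2.INTER_CUBIC)  #450x570
b=cv2.resize(s[220:300,205:345],(350,200),interpolation=cv2.INTER_CUBIC)
c=np.zeros((570,800,3),np.uint8); c[:,:450]=a; c[:200,450:]=b
cv2.imwrite("pics/crop1.png",c)
print("plate corners",p2w("top",[(279,234),(325,232),(276,160),(323,158)],.008).round(3))
print("block top",p2w("top",[(303,246)],.085).round(3),"big",p2w("top",[(296,310)],.1).round(3))
for n,p,z in[("core",(369,219),.075),("vial",(241,216),.055),("dish",(369,182),.016),("jar",(227,181),.07),("beaker",(495,245),.09),("brush",(142,280),.01)]: print(n,p2w("top",[p],z).round(3))
E
```

```text
plate corners [[ 0.546  0.096  0.008]
 [ 0.55  -0.022  0.008]
 [ 0.743  0.104  0.008]
 [ 0.747 -0.019  0.008]]
block top [[0.502 0.032 0.085]] big [[0.347 0.049 0.1  ]]
core [[ 0.57  -0.131  0.075]]
vial [[0.584 0.188 0.055]]
dish [[ 0.679 -0.138  0.016]]
jar [[0.67  0.222 0.07 ]]
beaker [[ 0.5   -0.434  0.09 ]]
brush [[0.43  0.442 0.01 ]]
```

View pics/crop1.png

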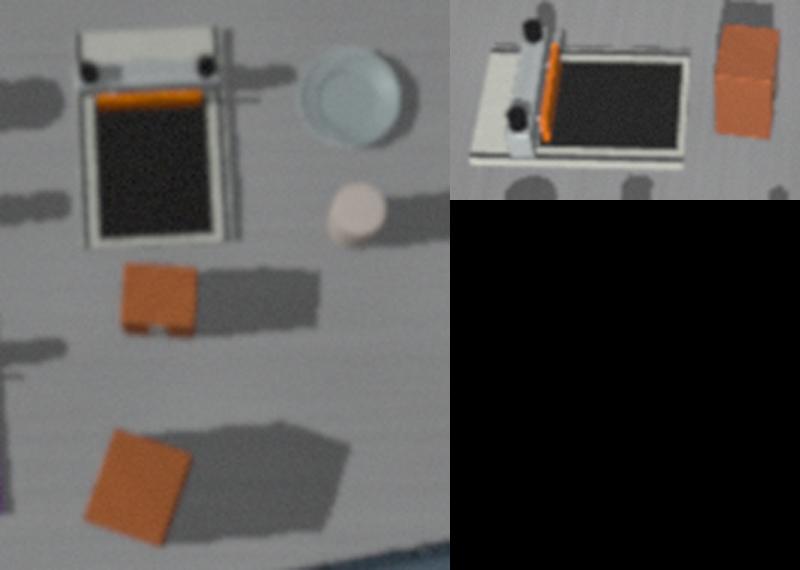

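The crop confirms it: the small block at top (303,250) has its white stripe on the robot-facing side, the plate is white, and the orange pad is at about (300,183). I'm moving over for a close wrist view.

```bash
python3 -m handwheel '[[18,61,0,0,0,-2,0.4],[18,61,0,0,0,-2,0.4],[18,61,0,0,0,-2,0.4],[18,61,0,0,0,-2,0.4],[18,61,0,0,0,-2,0.4],[18,61,0,0,0,-2,0.4],[18,61,0,0,0,-2,0.4],[18,61,0,0,0,-2,0.4],[18,61,0,0,0,-2,0.4],[18,61,0,0,0,-2,0.4]]'
python3 - <<'E'
from h import *
C=cal("wrist"); np.savez("pics/w1.npz",K=C[0],k=C[1],R=C[2],t=C[3]); save("wrist","w1"); print(-C[2].T@C[3],C[2][2])
save("top","top1")
E
```

```text
t: 1.35
tcp_pos: [0.4158, 0.0238, 0.2313]
tool_rot: [1.0, 0.021, 0.0, 0.0]
force: [0.2, -1.0, -0.0]
finger_gap: 0.395
gripper_force: 0.0
[0.49375564 0.02691498 0.37372219] [-0.30687627 -0.01270722 -0.95166458]
```

View pics/w1.png

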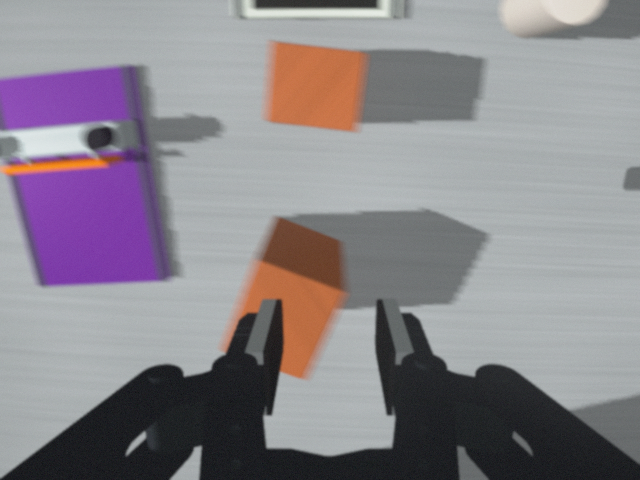

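The wrist view shows the block's top with corners near (271,41), (368,54), (359,131) and (266,122). The plate's front edge is at row ~18, columns 235–408, and the big block's nearest base corner is at (278,217).

```bash
python3 - <<'E'
from h import *
d=np.load("pics/w1.npz"); C=(d["K"],float(d["k"]),d["R"],d["t"])
b=p2w("",[(271,41),(368,54),(359,131),(266,122)],.085,C); print(b.round(4),b.mean(0))
print("sizes",np.linalg.norm(b-np.roll(b,-1,0),axis=1).round(4))
e=b[1]-b[0]; f=b[0]-b[3]; print("yaw",np.arctan2(e[0],-e[1]),np.arctan2(f[1],f[0]), np.arctan2(*( (b[2]-b[3])[[0,1]]*[1,-1])))
print("plate front z8",p2w("",[(235,17),(243,18),(391,18),(408,17)],.008,C).round(4))
print("plate front z0",p2w("",[(243,18),(391,18)],.0,C).round(4))
print("big base",p2w("",[(278,217),(342,241)],0,C).round(4)); 
for z in(.09,.1,.11,.12,.13): 
    q=p2w("",[(262,262),(346,293)],z,C).round(3); print(z,q.tolist())
# reprojection check in the top picture of white plate corners: plate hypothesis
for y0,yaw,x0 in[(.037,.03,.548)]:
    c,s=np.cos(yaw),np.sin(yaw)
    P=[[x0+c*a-s*w,y0+s*a+c*w,z] for a,w,z in[(0,.065,.008),(0,-.065,.008),(.19,.065,.008),(.19,-.065,.008)]]
    print(w2p("top",P).round(1).tolist())
im=cv2.imread("pics/top1.png"); print(cv2.imwrite("pics/crop2.png",cv2.resize(im[150:265,260:345],None,fx=5,fy=5,interpolation=cv2.INTER_CUBIC)))
E
```

```text
[[0.5268 0.0645 0.085 ]
 [0.5216 0.0036 0.085 ]
 [0.4738 0.0064 0.085 ]
 [0.4771 0.0673 0.085 ]] [0.49984323 0.03545394 0.085     ]
sizes [0.061  0.0478 0.061  0.0498]
yaw -0.08571778826005831 -0.057393246280195494 -0.05401017536352894
plate front z8 [[ 0.5525  0.1029  0.008 ]
 [ 0.552   0.0966  0.008 ]
 [ 0.5566 -0.0188  0.008 ]
 [ 0.558  -0.0321  0.008 ]]
plate front z0 [[ 0.5532  0.0981  0.    ]
 [ 0.558  -0.0198  0.    ]]
big base [[0.3895 0.0684 0.    ]
 [0.3692 0.0098 0.    ]]
0.09 [[0.381, 0.069, 0.09], [0.36, 0.009, 0.09]]
0.1 [[0.385, 0.068, 0.1], [0.365, 0.01, 0.1]]
0.11 [[0.389, 0.066, 0.11], [0.369, 0.01, 0.11]]
0.12 [[0.393, 0.065, 0.12], [0.374, 0.011, 0.12]]
0.13 [[0.397, 0.063, 0.13], [0.379, 0.012, 0.13]]
[[276.8, 233.8], [327.2, 231.9], [274.7, 162.5], [324.2, 160.7]]
True
```

View pics/crop2.png

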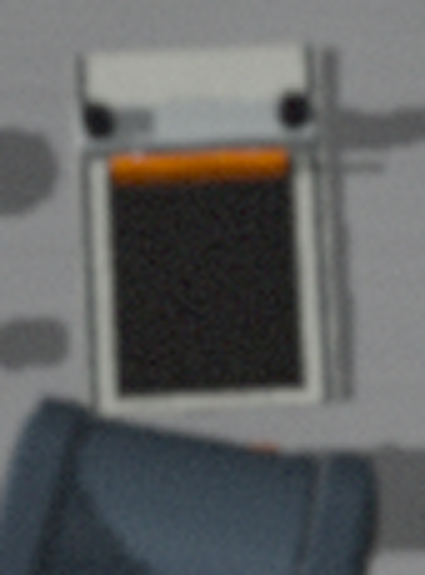

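```bash
python3 -m handwheel '[[13,4,0,0,-1.7,0,0.4],[13,4,0,0,-1.7,0,0.4],[13,3,0,0,-1.6,0,0.4],[0,0,-33,0,0,0,0.4],[0,0,-33,0,0,0,0.4],[0,0,-33,0,0,0,0.4],[0,0,-33,0,0,0,0.4],[0,0,-33,0,0,0,0.4],[0,0,-33,0,0,0,0.4],[0,0,-12,0,0,0,0.4]]'
python3 -m handwheel '[[0,0,-4,0,0,0,0.4],[0,0,0,0,0,0,0.4],[1,0,0,0,0,0,0.4],[1,0,0,0,0,0,0.4],[1,0,0,0,0,0,0.4],[1,0,0,0,0,0,0.4],[1,0,0,0,0,0,0.4],[1,0,0,0,0,0,0.4],[0,0,0,0,0,0,0.4],[0,0,0,0,0,0,0.4]]'
python3 - <<'E'
from h import *
C=cal("wrist"); np.savez("pics/w2.npz",K=C[0],k=C[1],R=C[2],t=C[3]); w=save("wrist","w2"); s=save("side","s2")
c=np.zeros((480,800,3),np.uint8); c[:360,:480]=cv2.resize(w,(480,360)); c[:320,480:]=cv2.resize(s[200:300,200:300],(320,320),interpolation=cv2.INTER_CUBIC)
cv2.imwrite("pics/c3.png",c[:,:,::-1])
E
```

```text
t: 2.7
tcp_pos: [0.4545, 0.0318, 0.0197]
tool_rot: [0.999, 0.02, 0.043, 0.001]
force: [-0.4, -0.9, -1.0]
finger_gap: 0.399
gripper_force: 0.0
t: 3.95
tcp_pos: [0.4605, 0.0329, 0.0173]
tool_rot: [0.999, 0.021, 0.043, 0.001]
force: [-0.1, 0.1, -0.5]
finger_gap: 0.398
gripper_force: 0.0
```

View pics/c3.png

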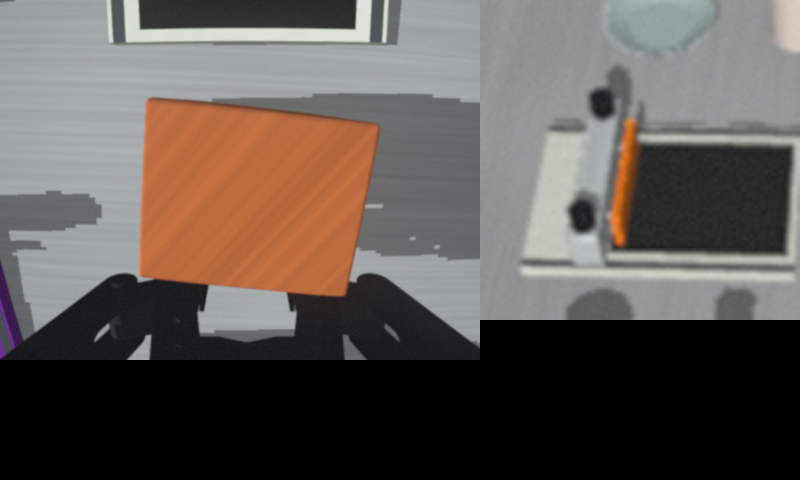

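The wrist view shows the fingers square behind the block, within its width. The plate's front edge is at (144,57)–(516,57) in full pixels, and the block's top front edge runs (197,131)–(505,168).

```bash
python3 - <<'E'
from h import *
d=np.load("pics/w2.npz"); C=(d["K"],float(d["k"]),d["R"],d["t"]); f=4/3
p=p2w("",np.array([(108,43),(386,42)])*f,.008,C); b=p2w("",np.array([(148,98),(379,126),(346,296),(140,276)])*f,.085,C)
print(p.round(4),b.round(4),b.mean(0)); e=lambda u:np.arctan2(u[0],-u[1])
print(np.linalg.norm(p[1]-p[0]),e(p[1]-p[0]),e(b[1]-b[0]),e(b[2]-b[3]),np.linalg.norm(b-np.roll(b,-1,0),axis=1))
E
```

```text
[[ 0.5512  0.1016  0.008 ]
 [ 0.5574 -0.0286  0.008 ]] [[0.5261 0.06   0.085 ]
 [0.5218 0.0023 0.085 ]
 [0.4736 0.0051 0.085 ]
 [0.4776 0.0636 0.085 ]] [0.49977768 0.03275902 0.085     ]
0.13033192819991615 0.04731560086121615 -0.07404814507736666 -0.06773650108224666 [0.05783751 0.04826937 0.05860988 0.0486329 ]
```

```bash
python3 -m handwheel '[[2,0.1,0,0,0,0,0.4],[2,0.1,0,0,0,0,0.4],[2,0.1,0,0,0,0,0.4],[2,0.1,0,0,0,0,0.4],[2,0.1,0,0,0,0,0.4],[2,0.1,0,0,0,0,0.4],[2,0.1,0,0,0,0,0.4],[2,0.1,0,0,0,0,0.4],[2,0.1,0,0,0,0,0.4],[2,0.1,0,0,0,0,0.4]]'
python3 -m handwheel '[[0.6,0,0,0,0,0,0.4],[0.6,0,0,0,0,0,0.4],[0.6,0,0,0,0,0,0.4],[0.6,0,0,0,0,0,0.4],[0.6,0,0,0,0,0,0.4],[0.6,0,0,0,0,0,0.4],[0.6,0,0,0,0,0,0.4],[0.6,0,0,0,0,0,0.4],[0.6,0,0,0,0,0,0.4],[0.6,0,0,0,0,0,0.4]]'
python3 - <<'E'
from h import *
C=cal("wrist"); np.savez("pics/w3.npz",K=C[0],k=C[1],R=C[2],t=C[3]); w=save("wrist","w3")
E
```

```text
t: 5.3
tcp_pos: [0.4807, 0.0339, 0.0173]
tool_rot: [0.999, 0.021, 0.044, 0.001]
force: [-1.4, -0.6, -0.5]
finger_gap: 0.399
gripper_force: 0.7
t: 6.55
tcp_pos: [0.4866, 0.0338, 0.0173]
tool_rot: [0.999, 0.021, 0.044, 0.001]
force: [-1.6, 0.2, -0.3]
finger_gap: 0.401
gripper_force: 0.8
```

View pics/w3.png

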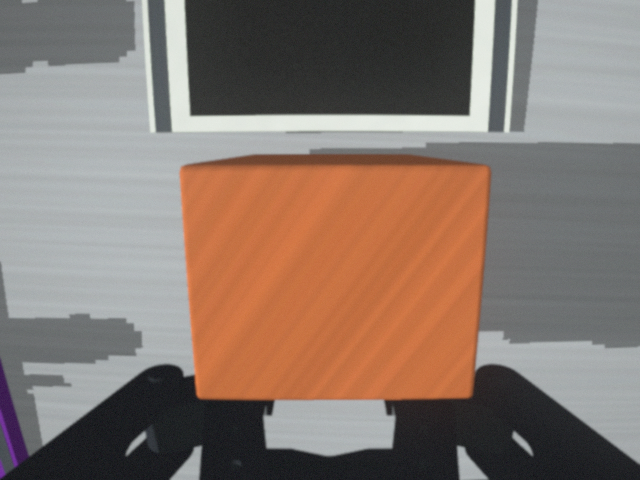

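The block is now square to the fingers and the plate: its top front edge is level at row 167, its front base edge is at row ~155, and the plate edge is at row 132.

```bash
python3 - <<'E'
from h import *
d=np.load("pics/w3.npz"); C=(d["K"],float(d["k"]),d["R"],d["t"])
print(p2w("",[(150,133),(510,132)],.008,C).round(4),p2w("",[(330,155)],0,C).round(4)); print(p2w("",[(181,168),(490,168),(473,399),(197,399)],.085,C).round(4))
E
```

```text
[[ 0.5512  0.1012  0.008 ]
 [ 0.5572 -0.0289  0.008 ]] [[0.5454 0.0358 0.    ]]
[[0.5453 0.0642 0.085 ]
 [0.5478 0.0062 0.085 ]
 [0.4987 0.0034 0.085 ]
 [0.4963 0.0627 0.085 ]]
```

```bash
python3 -m handwheel '[[1,0,0,0,0,0,0.4],[1,0.1,0,0,0,0,0.4],[1,0,0,0,0,0,0.4],[1,0.1,0,0,0,0,0.4],[1,0,0,0,0,0,0.4],[1,0,0,0,0,0,0.4],[0.5,0,0,0,0,0,0.4],[0.2,0,0,0,0,0,0.4],[0.2,0,0,0,0,0,0.4],[0.1,0,0,0,0,0,0.4]]'
python3 -m handwheel '[[0.2,0,0,0,0,0,0.4],[0.2,0,0,0,0,0,0.4],[0.2,0,0,0,0,0,0.4],[0.2,0,0,0,0,0,0.4],[0.2,0,0,0,0,0,0.4],[0.1,0,0,0,0,0,0.4],[0,0,0,0,0,0,0.4],[0,0,0,0,0,0,0.4],[0,0,0,0,0,0,0.4],[0,0,0,0,0,0,0.4]]'
```

```text
t: 7.85
tcp_pos: [0.4935, 0.034, 0.0173]
tool_rot: [0.999, 0.021, 0.044, 0.001]
force: [-2.4, 0.1, -0.1]
finger_gap: 0.399
gripper_force: 0.7
t: 9.1
tcp_pos: [0.4947, 0.034, 0.0173]
tool_rot: [0.999, 0.021, 0.044, 0.001]
force: [-1.7, 1.1, -0.9]
finger_gap: 0.4
gripper_force: 0.7
```

```bash
python3 -m handwheel '[[0.3,0,0,0,0,0,0.4],[0.2,0,0,0,0,0,0.4],[0.2,0,0,0,0,0,0.4],[0.2,0,0,0,0,0,0.4],[0.2,0,0,0,0,0,0.4],[0,0,0,0,0,0,0.4],[0,0,0,0,0,0,0.4],[0,0,0,0,0,0,0.4],[0,0,0,0,0,0,0.4],[0,0,0,0,0,0,0.4]]'
python3 - <<'E'
from h import *
C=cal("wrist"); np.savez("pics/w4.npz",K=C[0],k=C[1],R=C[2],t=C[3]); w=save("wrist","w4")
g=cv2.GaussianBlur(w,(3,3),0).astype(int)
for c in(220,330,450): print(c,[(r,*g[r,c]) for r in range(168,206,2)])
E
```

```text
t: 10.35
tcp_pos: [0.495, 0.0341, 0.0173]
tool_rot: [0.999, 0.021, 0.043, 0.001]
force: [-4.6, -1.1, 2.6]
finger_gap: 0.402
gripper_force: 1.5
220 [(168, np.int64(185), np.int64(109), np.int64(70)), (170, np.int64(201), np.int64(119), np.int64(75)), (172, np.int64(214), np.int64(126), np.int64(79)), (174, np.int64(217), np.int64(127), np.int64(78)), (176, np.int64(217), np.int64(127), np.int64(78)), (178, np.int64(217), np.int64(127), np.int64(77)), (180, np.int64(218), np.int64(127), np.int64(79)), (182, np.int64(217), np.int64(127), np.int64(81)), (184, np.int64(215), np.int64(125), np.int64(78)), (186, np.int64(214), np.int64(124), np.int64(77)), (188, np.int64(213), np.int64(124), np.int64(77)), (190, np.int64(213), np.int64(123), np.int64(76)), (192, np.int64(211), np.int64(123), np.int64(75)), (194, np.int64(210), np.int64(123), np.int64(75)), (196, np.int64(209), np.int64(123), np.int64(75)), (198, np.int64(209), np.int64(123), np.int64(75)), (200, np.int64(209), np.int64(124), np.int64(75)), (202, np.int64(209), np.int64(123), np.int64(74)), (204, np.int64(209), np.int64(122)
[... 1264 characters left out ...]
4(202), np.int64(118), np.int64(72)), (180, np.int64(202), np.int64(118), np.int64(72)), (182, np.int64(202), np.int64(118), np.int64(72)), (184, np.int64(203), np.int64(119), np.int64(72)), (186, np.int64(205), np.int64(118), np.int64(72)), (188, np.int64(206), np.int64(119), np.int64(71)), (190, np.int64(206), np.int64(119), np.int64(71)), (192, np.int64(206), np.int64(118), np.int64(70)), (194, np.int64(206), np.int64(118), np.int64(70)), (196, np.int64(204), np.int64(118), np.int64(70)), (198, np.int64(203), np.int64(118), np.int64(71)), (200, np.int64(202), np.int64(116), np.int64(69)), (202, np.int64(203), np.int64(117), np.int64(69)), (204, np.int64(203), np.int64(117), np.int64(70))]
```

TCP has stalled at x=0.495 with the push up to 4.6 N, so the foot is against the edge, as predicted. Next I back off, raise the fingers and push high.

```bash
python3 -m handwheel '[[-3,0,0,0,0,0,0.4],[-3,0,0,0,0,0,0.4],[0,0,15,0,0,0,0.4],[0,0,15,0,0,0,0.4],[0,0,15,0,0,0,0.4],[0,0,0,0,0,0,0.4],[2,0,0,0,0,0,0.4],[2,0,0,0,0,0,0.4],[1,0,0,0,0,0,0.4],[0,0,0,0,0,0,0.4]]'
python3 -m handwheel '[[1,0,0,0,0,0,0.4],[1,0,0,0,0,0,0.4],[1,0,0,0,0,0,0.4],[1,0,0,0,0,0,0.4],[1,0,0.5,0,0,0,0.4],[1,0,0.5,0,0,0,0.4],[1,0,0.5,0,0,0,0.4],[1,0,0.5,0,0,0,0.4],[0,0,0,0,0,0,0.4],[0,0,0,0,0,0,0.4]]'
```

```text
t: 11.65
tcp_pos: [0.4945, 0.0341, 0.0619]
tool_rot: [0.999, 0.021, 0.043, 0.001]
force: [0.1, -0.1, -0.6]
finger_gap: 0.402
gripper_force: 0.1
t: 12.9
tcp_pos: [0.5014, 0.0344, 0.0643]
tool_rot: [0.999, 0.021, 0.042, 0.001]
force: [-4.9, 0.0, 4.9]
finger_gap: 0.399
gripper_force: 2.8
```

```bash
python3 -m handwheel '[[1.5,0.1,1,0,0,0,0.4],[1.5,0.1,1,0,0,0,0.4],[1.5,0.1,1,0,0,0,0.4],[1.5,0.1,1,0,0,0,0.4],[1.5,0.1,1,0,0,0,0.4],[1.5,0.1,1,0,0,0,0.4],[1.5,0.1,1,0,0,0,0.4],[1.5,0.1,1,0,0,0,0.4],[0,0,0,0,0,0,0.4],[0,0,0,0,0,0,0.4]]'
python3 - <<'E'
from h import *
s=save("side","s5"); w=save("wrist","w5"); t=save("top","t5")
c=np.zeros((480,800,3),np.uint8); c[:,:480]=cv2.resize(w,(480,480))[:,:]; c[:320,480:]=cv2.resize(s[180:300,215:335],(320,320))
cv2.imwrite("pics/c5.png",c[:,:,::-1])
E
```

```text
t: 14.15
tcp_pos: [0.515, 0.0347, 0.0723]
tool_rot: [0.999, 0.021, 0.044, 0.001]
force: [-0.8, -0.2, 0.4]
finger_gap: 0.397
gripper_force: 0.3
```

View pics/c5.png

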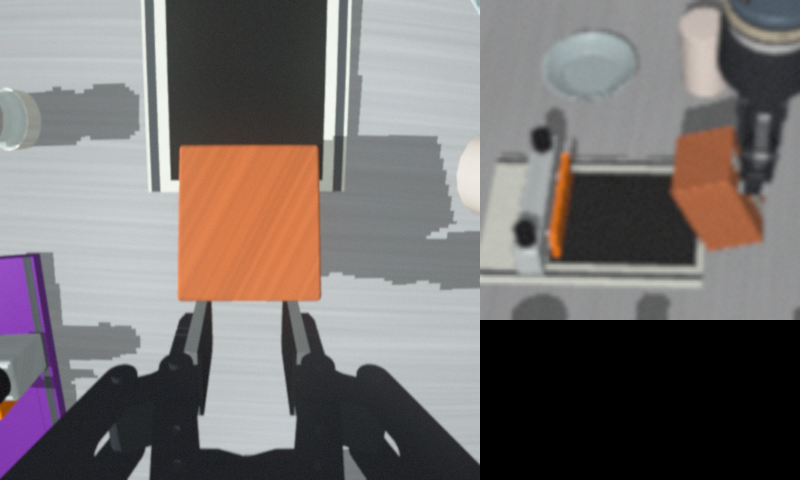

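The block is tipping evenly over the edge, square and centred. I continue pushing.

```bash
python3 -m handwheel '[[2,0.1,0.8,0,0,0,0.4],[2,0.1,0.8,0,0,0,0.4],[2,0.1,0.8,0,0,0,0.4],[2,0.1,0.8,0,0,0,0.4],[2,0.1,0.8,0,0,0,0.4],[2,0.1,0.8,0,0,0,0.4],[2,0.1,0.8,0,0,0,0.4],[0,0,0,0,0,0,0.4],[0,0,0,0,0,0,0.4],[0,0,0,0,0,0,0.4]]'
python3 - <<'E'
from h import *
C=cal("wrist"); np.savez("pics/w6.npz",K=C[0],k=C[1],R=C[2],t=C[3]); w=save("wrist","w6"); h=cv2.cvtColor(w,cv2.COLOR_RGB2HSV)
m=((h[...,0]<15)&(h[...,1]>110)&(h[...,2]>50)).astype(np.uint8)
n,l,st,c=cv2.connectedComponentsWithStats(m); print([tuple(x) for x in st[1:] if x[4]>800])
E
```

```text
t: 15.55
tcp_pos: [0.5287, 0.0355, 0.0779]
tool_rot: [0.999, 0.021, 0.044, 0.001]
force: [0.8, 0.4, -0.1]
finger_gap: 0.401
gripper_force: 0.2
[(np.int32(240), np.int32(148), np.int32(186), np.int32(167), np.int32(27637))]
```

View pics/w6.png

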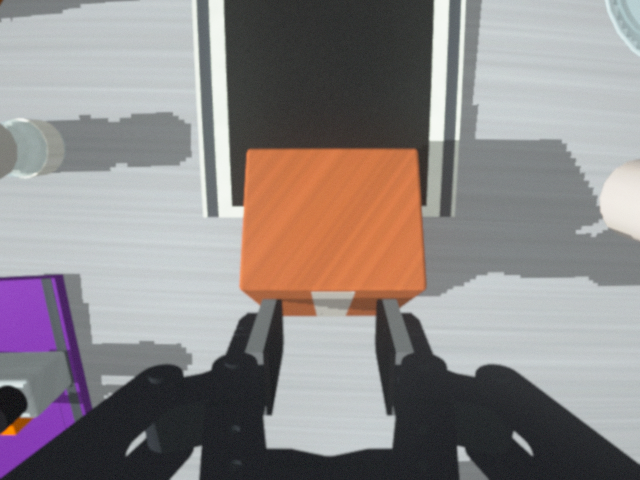

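The stripe is now showing at (333,303) and the block is still leaning on the fingers near balance. I push on.

```bash
python3 -m handwheel '[[2,0.1,0.5,0,0,0,0.4],[2,0.1,0.5,0,0,0,0.4],[2,0.1,0.5,0,0,0,0.4],[2,0.1,0.5,0,0,0,0.4],[2,0.1,0.5,0,0,0,0.4],[0,0,0,0,0,0,0.4],[0,0,0,0,0,0,0.4],[0,0,0,0,0,0,0.4],[0,0,0,0,0,0,0.4],[0,0,0,0,0,0,0.4]]'
cat > blk.py <<'E'
from h import *
import sys
C=cal("wrist"); w=save("wrist",sys.argv[1]); h=cv2.cvtColor(w,cv2.COLOR_RGB2HSV)
m=((h[...,0]<11)&(h[...,1]>110)&(h[...,2]>50)).astype(np.uint8)
n,l,st,c=cv2.connectedComponentsWithStats(m); print([x.tolist() for x in st[1:] if x[4]>500])
wh=((h[...,1]<50)&(h[...,2]>140)).astype(np.uint8)
n,l,st,c=cv2.connectedComponentsWithStats(wh); print("white",[x.tolist() for x in st[1:] if 300<x[4]<30000])
np.savez(f"pics/{sys.argv[1]}.npz",K=C[0],k=C[1],R=C[2],t=C[3])
E
python3 blk.py w7
```

```text
t: 16.85
tcp_pos: [0.5387, 0.036, 0.0804]
tool_rot: [0.999, 0.021, 0.044, 0.001]
force: [-0.5, -0.3, -0.0]
finger_gap: 0.402
gripper_force: 0.0
[[254, 108, 156, 206, 13722]]
white [[405, 0, 44, 235, 3454], [449, 0, 16, 235, 1106], [314, 117, 36, 193, 6586], [401, 270, 239, 193, 26880], [264, 314, 131, 142, 14457], [171, 447, 30, 33, 522]]
```

```bash
python3 - <<'E'
from h import *
d=np.load("pics/w7.npz"); C=(d["K"],float(d["k"]),d["R"],d["t"])
w=cv2.cvtColor(cv2.imread("pics/w7.png"),cv2.COLOR_BGR2HSV)
m=((w[...,0]<11)&(w[...,1]>110)&(w[...,2]>50)).astype(np.uint8); wh=((w[...,1]<50)&(w[...,2]>140)).astype(np.uint8)
wh[:,:310]=0; wh[:,352:]=0; wh[:110]=0; wh[312:]=0
m=m|wh; ys,xs=np.nonzero(m); p=np.c_[xs,ys].astype(np.float32)
r=cv2.minAreaRect(p); b=cv2.boxPoints(r); print(b.round())
P=p2w("",b,.058,C); print(P.round(4),P.mean(0),np.linalg.norm(P-np.roll(P,-1,0),axis=1))
# block mid vs plate frame
o=np.array([.5543,.0365]); a=.045; R=np.array([[np.cos(a),np.sin(a)],[-np.sin(a),np.cos(a)]]); print((P[:,:2]-o)@R.T)
E
```

```text
[[  9.  17.]
 [409.  16.]
 [410. 446.]
 [ 10. 447.]]
[[ 0.6466  0.1645  0.058 ]
 [ 0.65    0.0109  0.058 ]
 [ 0.4655 -0.0053  0.058 ]
 [ 0.4515  0.1897  0.058 ]] [0.55339892 0.08996612 0.058     ] [0.15363578 0.18514914 0.19546847 0.19674783]
[[ 0.09796612  0.12375128]
 [ 0.09443685 -0.02984396]
 [-0.09054354 -0.03774696]
 [-0.09583945  0.15764976]]
```

View pics/w7.png

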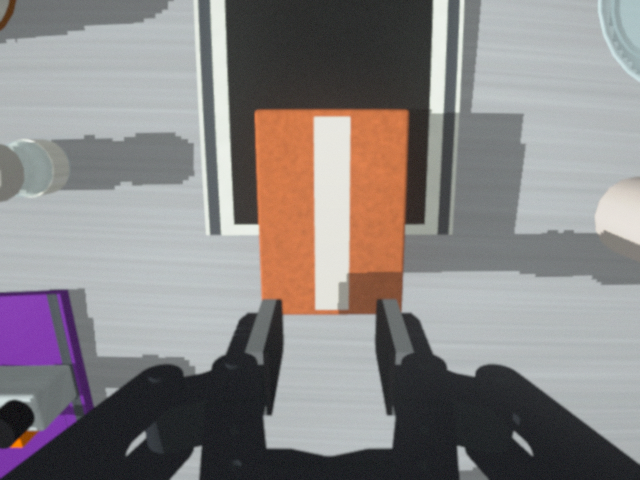

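The block lies on the plate with its stripe up: corners (254,109), (410,109), (403,314) and (262,314), plate edge at row 234.

```bash
python3 - <<'E'
from h import *
d=np.load("pics/w7.npz"); C=(d["K"],float(d["k"]),d["R"],d["t"])
P=p2w("",[(254,109),(410,109),(403,314),(262,314)],.058,C); print(P.round(4),np.linalg.norm(P-np.roll(P,-1,0),axis=1))
pl=p2w("",[(207,234),(451,234)],.008,C); print(pl.round(4))
o=np.array([.5543,.0365]); a=.045; R=np.array([[np.cos(a),np.sin(a)],[-np.sin(a),np.cos(a)]]); print((P[:,:2]-o)@R.T)
E
```

```text
[[0.6136 0.0679 0.058 ]
 [0.6163 0.008  0.058 ]
 [0.5322 0.0039 0.058 ]
 [0.5297 0.064  0.058 ]] [0.05991435 0.08418937 0.06007505 0.08405938]
[[ 0.5519  0.1006  0.008 ]
 [ 0.5573 -0.0281  0.008 ]]
[[ 0.06070005  0.02865755]
 [ 0.06062354 -0.03125676]
 [-0.0235654  -0.03152954]
 [-0.02335926  0.02854515]]
```

```bash
python3 -m handwheel '[[-10,-1,0,0,0,0,0.4],[-10,-1,0,0,0,0,0.4],[-10,-1,0,0,0,0,0.4],[0,0,-20,0,0,0,0.4],[0,0,-20,0,0,0,0.4],[0,0,-18,0,0,0,0.4],[0,0,0,0,0,0,0.4],[3,0,0,0,0,0,0.4],[3,0.1,0,0,0,0,0.4],[3,0.1,0,0,0,0,0.4]]'
python3 -m handwheel '[[2,0.1,0,0,0,0,0.4],[2,0.1,0,0,0,0,0.4],[2,0.1,0,0,0,0,0.4],[2,0.1,0,0,0,0,0.4],[2,0.1,0,0,0,0,0.4],[2,0.1,0,0,0,0,0.4],[2,0.1,0,0,0,0,0.4],[2,0.1,0,0,0,0,0.4],[2,0.1,0,0,0,0,0.4],[2,0.1,0,0,0,0,0.4]]'
```

```text
t: 18.15
tcp_pos: [0.5185, 0.0332, 0.0231]
tool_rot: [0.999, 0.021, 0.044, 0.001]
force: [0.3, -0.2, -0.0]
finger_gap: 0.401
gripper_force: 0.0
t: 19.4
tcp_pos: [0.538, 0.0342, 0.0223]
tool_rot: [0.999, 0.021, 0.044, 0.001]
force: [-1.2, -0.3, -0.4]
finger_gap: 0.401
gripper_force: 0.9
```

```bash
python3 -m handwheel '[[2.4,0.1,0,0,0,0,0.4],[2.4,0.1,0,0,0,0,0.4],[2.4,0.1,0,0,0,0,0.4],[2.4,0.1,0,0,0,0,0.4],[2.4,0.1,0,0,0,0,0.4],[2.4,0.1,0,0,0,0,0.4],[2.4,0.1,0,0,0,0,0.4],[2,0.1,0,0,0,0,0.4],[1,0.1,0,0,0,0,0.4],[0.5,0.1,0,0,0,0,0.4]]'
python3 blk.py w8; python3 - <<'E'
from h import *
d=np.load("pics/w8.npz"); C=(d["K"],float(d["k"]),d["R"],d["t"])
w=cv2.cvtColor(cv2.imread("pics/w8.png"),cv2.COLOR_BGR2HSV).astype(int)
for c in(260,290,370,400): 
    col=w[:330,c]; o=(col[:,1]>110)&(col[:,2]>50); e=np.flatnonzero(np.diff(o.astype(int))); print(c,e.tolist(),[col[min((a+b)//2,329),:].tolist() for a,b in zip(e,e[1:])])
    print(p2w("",[(c,r) for r in e],.058,C)[:,:2].round(4).tolist(), p2w("",[(c,r) for r in e],.04,C)[:,0].round(4).tolist())
for r in(150,250): 
    row=w[r]; o=(row[:,1]>110)&(row[:,2]>50)&(row[:,0]<11); e=np.flatnonzero(np.diff(o.astype(int))); print(r,e.tolist())
E
```

```text
t: 20.65
tcp_pos: [0.5581, 0.0352, 0.0224]
tool_rot: [0.999, 0.021, 0.044, 0.001]
force: [-2.2, -0.8, -2.4]
finger_gap: 0.4
gripper_force: 1.0
[[208, 17, 240, 320, 29009]]
white [[433, 0, 53, 312, 5507], [481, 0, 27, 311, 1490], [522, 0, 118, 263, 18751], [300, 29, 57, 299, 15790], [427, 324, 213, 139, 13411], [264, 335, 131, 120, 12493], [171, 447, 30, 33, 521], [458, 447, 30, 33, 519]]
260 [17] []
[[0.6519, 0.0562]] [0.6564]
290 [17] []
[[0.6521, 0.0488]] [0.6567]
370 [17] []
[[0.653, 0.0292]] [0.6577]
400 [17] []
[[0.6534, 0.0219]] [0.6582]
150 [212, 217, 218, 219, 220, 221, 224, 225, 226, 227, 228, 232, 234, 235, 236, 237, 243, 245, 246, 247, 249, 252, 253, 254, 258, 260, 263, 265, 267, 268, 269, 271, 273, 275, 277, 278, 280, 281, 283, 285, 287, 290, 292, 297, 298, 299, 355, 363, 364, 376, 377, 378, 379, 380, 382, 383, 384, 386, 388, 390, 391, 393, 395, 396, 397, 398, 404, 405, 406, 407, 413, 416, 418, 419, 422, 423, 424, 425, 428, 430, 432, 433, 434, 443]
250 [218, 219, 222, 226, 229, 232, 234, 240, 242, 243, 245, 250, 251, 252, 253, 255, 256, 269, 270, 274, 275, 277, 278, 280, 281, 282, 283, 285, 286, 287, 289, 291, 293, 295, 296, 298, 299, 301, 354, 355, 356, 357, 358, 360, 361, 362, 363, 365, 366, 370, 371, 376, 377, 379, 380, 382, 383, 387, 388, 392, 393, 396, 397, 398, 399, 401, 402, 404, 405, 406, 407, 409, 414, 415, 416, 418, 419, 423, 424, 425, 426, 429, 431, 432, 434, 437]
```

```bash
python3 -m handwheel '[[0.8,0,0,0,0,0,0.4],[0.8,0.1,0,0,0,0,0.4],[0.8,0,0,0,0,0,0.4],[0.8,0.1,0,0,0,0,0.4],[0.8,0,0,0,0,0,0.4],[0.8,0.1,0,0,0,0,0.4],[0.8,0,0,0,0,0,0.4],[0.8,0,0,0,0,0,0.4],[0.8,0,0,0,0,0,0.4],[0.8,0,0,0,0,0,0.4]]'
python3 - <<'E'
from h import *
im=cv2.cvtColor(cv2.imread("pics/top0.png"),cv2.COLOR_BGR2HSV).astype(int)
for c in(290,300,310):
    o=[r for r in range(165,205) if im[r,c,1]>150 and im[r,c,2]>90 and 5<im[r,c,0]<20]; print(c,o[0],o[-1],[im[r,c].tolist() for r in (o[0]-1,o[0],o[-1],o[-1]+1)])
    print("bottom z10",p2w("top",[(c,o[-1]+.5)],.010).round(4),"top-back z40",p2w("top",[(c,o[0]-.5)],.04).round(4))
C=cal("wrist"); w=save("wrist","w9"); h=cv2.cvtColor(w,cv2.COLOR_RGB2HSV).astype(int)
for c in(260,400): print([h[r,c].tolist() for r in range(0,30,2)])
E
```

```text
t: 21.95
tcp_pos: [0.5661, 0.0356, 0.0224]
tool_rot: [0.999, 0.021, 0.044, 0.001]
force: [-2.6, -0.2, -1.0]
finger_gap: 0.399
gripper_force: 1.1
290 181 185 [[8, 92, 119], [13, 173, 153], [15, 255, 98], [14, 240, 70]]
bottom z10 [[0.6731 0.0676 0.01  ]] top-back z40 [[0.6785 0.066  0.04  ]]
300 181 184 [[10, 130, 137], [14, 196, 160], [15, 255, 109], [14, 217, 88]]
bottom z10 [[0.6756 0.0415 0.01  ]] top-back z40 [[0.6783 0.0405 0.04  ]]
310 180 184 [[8, 78, 124], [12, 158, 155], [14, 255, 99], [10, 190, 79]]
bottom z10 [[0.6754 0.0155 0.01  ]] top-back z40 [[0.6807 0.0149 0.04  ]]
[[13, 221, 141], [15, 242, 140], [15, 250, 143], [14, 232, 142], [15, 237, 138], [14, 241, 144], [14, 224, 133], [13, 129, 73], [11, 67, 61], [10, 143, 109], [11, 166, 183], [11, 168, 202], [10, 168, 206], [11, 168, 205], [10, 167, 205]]
[[15, 255, 144], [15, 255, 142], [16, 255, 142], [14, 231, 147], [15, 239, 145], [14, 250, 144], [13, 211, 133], [11, 119, 75], [10, 54, 57], [11, 133, 102], [11, 163, 169], [11, 166, 195], [11, 167, 201], [11, 168, 206], [10, 168, 205]]
```

The pad face is at about x=0.672 and the block's front at about 0.661. I'm approaching, then pressing gently.

```bash
python3 -m handwheel '[[1,0,0,0,0,0,0.4],[1,0.1,0,0,0,0,0.4],[1,0,0,0,0,0,0.4],[1,0.1,0,0,0,0,0.4],[1,0,0,0,0,0,0.4],[1,0.1,0,0,0,0,0.4],[1,0,0,0,0,0,0.4],[1,0.1,0,0,0,0,0.4],[1,0,0,0,0,0,0.4],[0.5,0,0,0,0,0,0.4]]'
python3 -m handwheel '[[0.4,0,0,0,0,0,0.4],[0.4,0,0,0,0,0,0.4],[0.4,0,0,0,0,0,0.4],[0.4,0,0,0,0,0,0.4],[0.4,0,0,0,0,0,0.4],[0.4,0,0,0,0,0,0.4],[0.4,0,0,0,0,0,0.4],[0.4,0,0,0,0,0,0.4],[0.4,0,0,0,0,0,0.4],[0.4,0,0,0,0,0,0.4]]'
```

```text
t: 23.25
tcp_pos: [0.5757, 0.036, 0.0224]
tool_rot: [0.999, 0.021, 0.044, 0.001]
force: [-2.7, 0.8, -1.0]
finger_gap: 0.398
gripper_force: 1.1
t: 24.5
tcp_pos: [0.5796, 0.0359, 0.0224]
tool_rot: [0.999, 0.021, 0.044, 0.001]
force: [-2.6, -0.1, -0.8]
finger_gap: 0.398
gripper_force: 1.2
```

```bash
M='[[0.2,0,0,0,0,0,0.4],[0.2,0,0,0,0,0,0.4]]'; python3 -m handwheel '[[0.2,0,0,0,0,0,0.4],[0.2,0,0,0,0,0,0.4],[0.2,0,0,0,0,0,0.4],[0.2,0,0,0,0,0,0.4],[0.2,0,0,0,0,0,0.4],[0.2,0,0,0,0,0,0.4],[0.2,0,0,0,0,0,0.4],[0.2,0,0,0,0,0,0.4],[0.2,0,0,0,0,0,0.4],[0.2,0,0,0,0,0,0.4]]'
```

```text
t: 25.75
tcp_pos: [0.5815, 0.036, 0.0224]
tool_rot: [0.999, 0.021, 0.044, 0.001]
force: [-3.8, -0.4, 0.7]
finger_gap: 0.401
gripper_force: 1.5
```

```bash
python3 -m handwheel '[[0.2,0,0,0,0,0,0.4],[0.2,0,0,0,0,0,0.4],[0.2,0,0,0,0,0,0.4],[0.2,0,0,0,0,0,0.4],[0.2,0,0,0,0,0,0.4],[0.1,0,0,0,0,0,0.4],[0.1,0,0,0,0,0,0.4],[0.1,0,0,0,0,0,0.4],[0.1,0,0,0,0,0,0.4],[0.1,0,0,0,0,0,0.4]]'
```

```text
t: 27.0
tcp_pos: [0.5831, 0.036, 0.0224]
tool_rot: [0.999, 0.021, 0.044, 0.001]
force: [-4.0, -0.1, -0.7]
finger_gap: 0.398
gripper_force: 1.5
```

```bash
python3 -m handwheel '[[0.2,0,0,0,0,0,0.4],[0.2,0,0,0,0,0,0.4],[0.2,0,0,0,0,0,0.4],[0.2,0,0,0,0,0,0.4],[0.2,0,0,0,0,0,0.4],[0.1,0,0,0,0,0,0.4],[0.1,0,0,0,0,0,0.4],[0.1,0,0,0,0,0,0.4],[0.1,0,0,0,0,0,0.4],[0.1,0,0,0,0,0,0.4]]'
```

```text
t: 28.25
tcp_pos: [0.5846, 0.0359, 0.0224]
tool_rot: [0.999, 0.021, 0.044, 0.001]
force: [-3.1, 0.5, -0.4]
finger_gap: 0.402
gripper_force: 1.6
```

```bash
python3 - <<'E'
from h import *
for k in range(6): 
    manip.snapshot("wrist"); print(manip.sense()["force"].round(2))
E
```

```text
[-3.18  0.2  -0.61]
[-2.36  0.6  -0.31]
[-3.48  0.03 -0.79]
[-4.23 -0.11 -0.46]
[-3.46  1.48 -1.14]
[-3.05  0.64 -0.25]
```

```bash
python3 -m handwheel '[[0.2,0,0,0,0,0,0.4],[0.2,0,0,0,0,0,0.4],[0.2,0,0,0,0,0,0.4],[0.2,0,0,0,0,0,0.4],[0.2,0,0,0,0,0,0.4],[0.1,0,0,0,0,0,0.4],[0.1,0,0,0,0,0,0.4],[0.1,0,0,0,0,0,0.4],[0.1,0,0,0,0,0,0.4],[0.1,0,0,0,0,0,0.4]]'
```

```text
t: 29.8
tcp_pos: [0.5857, 0.036, 0.0224]
tool_rot: [0.999, 0.021, 0.043, 0.001]
force: [-4.6, -0.5, 0.3]
finger_gap: 0.4
gripper_force: 2.3
```

```bash
python3 -m handwheel '[[0.2,0,0,0,0,0,0.4],[0.2,0,0,0,0,0,0.4],[0.2,0,0,0,0,0,0.4],[0.2,0,0,0,0,0,0.4],[0.1,0,0,0,0,0,0.4],[0.1,0,0,0,0,0,0.4],[0,0,0,0,0,0,0.4],[0,0,0,0,0,0,0.4],[0,0,0,0,0,0,0.4],[0,0,0,0,0,0,0.4]]'
```

```text
t: 31.05
tcp_pos: [0.5858, 0.036, 0.0224]
tool_rot: [0.999, 0.021, 0.042, 0.001]
force: [-6.0, -0.1, 3.1]
finger_gap: 0.403
gripper_force: 3.2
```

The TCP stalled at 0.5858 and the force jumped to 6 N, so the pad is fully in. Now I withdraw and check.

```bash
python3 -m handwheel '[[-0.5,0,0,0,0,0,0.4],[-0.5,0,0,0,0,0,0.4],[-1,0,0,0,0,0,0.4],[-2,0,0,0,0,0,0.4],[-5,0,0,0,0,0,0.4],[-10,0,0,0,0,0,0.4],[-10,0,10,0,0,0,0.4],[0,0,40,0,0,0,0.4],[0,0,40,0,0,0,0.4],[0,0,40,0,0,0,0.4]]'
python3 -m handwheel '[[5,0,20,0,0,0,0.4],[10,0,0,0,0,0,0.4],[10,0,0,0,0,0,0.4],[10,0,0,0,0,0,0.4],[10,0,0,0,0,0,0.4],[5,0,0,0,0,0,0.4],[0,0,0,0,0,0,0.4],[0,0,0,0,0,0,0.4],[0,0,0,0,0,0,0.4],[0,0,0,0,0,0,0.4]]'
python3 - <<'E'
from h import *
C=cal("wrist"); w=save("wrist","w10"); h=cv2.cvtColor(w,cv2.COLOR_RGB2HSV)
blk=((h[...,0]>=8)&(h[...,0]<=13)&(h[...,1]>110)&(h[...,1]<200)&(h[...,2]>130)).astype(np.uint8); blk[:,:200]=0
wh=((h[...,1]<60)&(h[...,2]>150)).astype(np.uint8)
n,l,st,c=cv2.connectedComponentsWithStats(wh); S=[(i,x) for i,x in enumerate(st) if i and 500<x[4]<30000]; print([x.tolist() for i,x in S])
n,l2,st2,c2=cv2.connectedComponentsWithStats(cv2.morphologyEx(blk,cv2.MORPH_OPEN,np.ones((3,3),np.uint8))); print("blk",[x.tolist() for x in st2[1:] if x[4]>400])
o=np.array([.5543,.0365]); a=.045; R=np.array([[np.cos(a),np.sin(a)],[-np.sin(a),np.cos(a)]])
# expected block at full press: top corners projected, for comparison
for f in(.037,.041): 
    P=[[*(o+R.T@np.array([f+u,v-.0014])),.058] for u,v in[(0,.03),(0,-.03),(.085,.03),(.085,-.03)]]; print(f,w2p("",P,C).round().tolist())
E
```

```text
t: 32.3
tcp_pos: [0.5573, 0.0359, 0.1542]
tool_rot: [0.999, 0.021, 0.044, 0.001]
force: [0.5, 0.2, 0.4]
finger_gap: 0.4
gripper_force: 0.0
t: 33.55
tcp_pos: [0.6079, 0.036, 0.1725]
tool_rot: [0.999, 0.021, 0.044, 0.001]
force: [-0.7, 0.4, -0.8]
finger_gap: 0.398
gripper_force: 0.0
[[314, 131, 24, 128, 2952], [0, 407, 93, 25, 1456], [0, 430, 24, 47, 701]]
blk [[275, 125, 101, 138, 10090]]
0.037 [[279.0, 269.0], [373.0, 269.0], [275.0, 132.0], [376.0, 132.0]]
0.041 [[279.0, 263.0], [373.0, 263.0], [275.0, 126.0], [376.0, 125.0]]
```

```bash
python3 - <<'E'
from h import *
C=cal("wrist"); w=cv2.cvtColor(cv2.imread("pics/w10.png"),cv2.COLOR_BGR2HSV)
m=((w[...,1]<60)&(w[...,2]>150)); m[:,:310]=0; m[:,342:]=0; m[:133]=0; m[257:]=0
ys,xs=np.nonzero(m); rows=np.arange(136,255,4); cx=[xs[ys==r].mean() for r in rows]
P=p2w("",np.c_[cx,rows],.058,C); s=np.polyfit(P[:,0],P[:,1],1); print("stripe yaw",s[0],"rel plate",s[0]-.045)
print(manip.sense()["force"]); manip.sign_off()
E
```

```text
stripe yaw 0.044277499931342154 rel plate -0.0007225000686578442
[-0.06330337  0.57185902  0.16457621]
the job is handed in; nothing more can be done
```

The job is handed in: the block lies on the plate with its stripe up, square and centred, pressed against the fully-in pad (6 N push at the stop), and the arm is clear.

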